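# Hold the chassis corner square

### The job

One rail of the robot chassis corner on the plywood board is fixed; the other is only on one loose screw and leans inwards. Pick up the black assembly square, lay it flat on the board inside the corner and press it in until its two outer faces lie flush against both rails, so that the loose rail stands square to the fixed one. Finish holding the square there, still gripped and pushed firmly against both rails so that the loose screw could be tightened, and leave the other things on the desk where they are.

Things in the scene. Friction and masses are not known exactly. Their poses are not given: they have to be found in the camera images.
- frame: Chassis corner: fixed plywood board 250 x 250 mm, 12 mm thick, two 30 x 30 mm aluminium rails on it (tops 42 mm above the desk) and a flat steel L plate over their corner (screw heads 50 mm up). Origin at desk height below the inner corner of the rails, z up; x, y along the board's edges, which reach from -200 to +50 mm both ways. The corner's open inside is the quadrant -x, -y.
- plate: The fixed rail, screwed down: runs along the frame's y from -195 to +30 mm; its inner face is the plane x = 0 of the frame, its outer face x = 30 mm. Same origin and axes as the frame.
- square: Assembly square: flat rigid black plastic, 22 mm thick, 0.2 kg. Two legs 150 x 16 mm at 90 degrees run from the outer corner (+71.5, +71.5 mm; clipped 12 mm) to -x and -y. Origin under the middle of its diagonal brace. Outer faces: x = +71.5 mm (for the fixed rail), y = +71.5 mm (for the loose rail). Seated, its axes are parallel to the frame's, origin at (-71.5, -71.5) mm in the frame, on the board.
- square_center (a point): Where to grip the square: middle of its diagonal brace, 11 mm above its underside; same axes as the square. The brace is 14 mm wide and runs along (1, -1), so fingers closing along (1, 1) pinch it; 45 mm or more of free room on either side.
- stud: Loose rail, 186 mm long, on one loose screw. Origin on the screw's axis, at (-24, 15) mm in the frame, 12 mm up; x along the rail towards the corner; its inner face is its y = -15 mm. Square: axes parallel to the frame's, inner face at frame y = 0. Starts turned inwards (anticlockwise from above) 5 to 11.5 degrees; light friction (1 N at the far end), stays where left, turns up to 8 degrees past square.
- stud_end (a point): Free far end of the loose rail: on its inner face, half-way up, 27 mm above the desk.
- mug: Dark mug, 80 mm across, 95 mm high, origin at the centre of its underside. Bystander.
- tape: Roll of tape lying flat, 96 mm across, 24 mm high, origin at the centre of its underside. Bystander.
- wheel: Small robot wheel lying flat, 56 mm across, 22 mm high, origin at the centre of its underside. Bystander.
- driver: Screwdriver lying on the desk, 170 mm long. Bystander.
Mind the look-alikes: they are no part of the job. Of the things that look like the square, the smaller one is meant.

How it is judged (in metres and radians):
On the way:
1. the square has been picked up: gripped and lifted clear of the desk (height (world z) of square_center above 0.035 m and contact force between the fingers and square above 1 N), for 0.1 s.
At the end, for the whole second after the job is handed in: The robot grips the square (over 3 N); it lies flat on the board (3 mm, 1.7 degrees), at rest, within 3 mm of both rails' inner faces, and pushes on each rail with over 1.5 N; square, loose rail and fixed rail are true to one another within 0.86 degrees (contact force between square and plate above 1.5 N and contact force between square and stud above 1.5 N and contact force between the fingers and square above 3 N and angle between the x axis of each of square, stud and the x axis of frame, either way round below 0.015 rad and angle between the x axis of square and the x axis of stud, either way round below 0.015 rad and x of square_center in the frame of frame above -0.0745 m and y of square_center in the frame of frame above -0.0745 m and height (world z) of square_center below 0.026 m and angle between square's own z axis and vertical below 0.03 rad and linear speed of square below 0.01 m/s); the arm keeps its last pose, push and grip.
It fails at once if the mug, tape, wheel or screwdriver is moved more than 15 mm (distance of any of mug, tape, wheel, driver from where it was at the start of the episode above 0.015 m).
It also fails if it takes over 48 s, if anything falls off the work surface, if the arm or the gripper's body presses on something with over 40 N, if the wrist force passes 120 N, or if a joint passes its speed limit or range.

### The arm

A 6-joint arm with a two-finger parallel gripper is mounted at the origin on the work surface. World frame = base frame: x ahead of the robot, y to its left, z up, the work surface at z = 0. Lengths are in mm, angles in rad, forces in N, time in s.
With the tool pointing down it reaches from about 300 to 775 mm from the base axis. Payload 14.6 kg.
Tool frame: the origin (TCP) lies at the very end of the fingers, on their centre line; the grasp point (between the pads) lies 19 mm behind it (manip.grip_point_offset is the distance from the TCP to the grasp point, in mm); z points along the fingers, y is the line along which they close (so a half turn about z gives the same grasp; the last joint's range is limited). The gripper opens to 94 mm and grips with 3 to 60 N. Pads are 16 mm wide; open, the fingers measure 119 mm over their backs; the gripper's body (75 mm by 177 mm) begins 78 mm behind the grasp point.
Start: joints at [1.128, 0.3, 1.521, -0, 1.321, -0.067], TCP at [201.856, 511.609, 205.446] pointing down, gripper open.
Joint ranges: [-3.03, 3.03], [-0.79, 2.21], [0.23, 2.52], [-1.04, 4.18], [0, 3.07], [-2.55, 2.55]. Speed limits (rad/s): [2.22, 2.22, 2.57, 3.14, 3.14, 3.14].

### API

Orientations are given as [roll, pitch, yaw] about the fixed x, y, z axes, in that order (R = Rz(yaw) Ry(pitch) Rx(roll)).
In Python, from cell import telemetry, eyes, manip gives the robot as it stands.
- The arm moves only by the tool play_rows, never from a script. Its arguments are lists of equal length, an entry for each row: "translation": the shift along the world's x, y, z in m, a list of three; "yaw": the turn about the world's z in rad. A call has 1 to 12 rows; each row is the pose to reach, as a shift and turn from the pose commanded when the call began; what a row does not reach only later rows make up. A row lasts 1/8 s, in which the tool goes at most 62.5 mm and 10.7 degrees, less where a joint would pass 70% of its speed; a pose out of reach is approached as far as the arm can. A call with a gripper value outside its range is refused whole. "hand" is the opening, from 0 (shut) to 1 (fully open), set as the call begins (left out, the last holds). The fingers move at their own pace and stop on an object; "force" is the grip in N (left out, the last holds). Time passes only in rows, so rows that repeat a pose let the fingers close. It gives the time, the measured TCP pose, the force, the opening and the grip force at its end, in the units of the state.
- telemetry.read_state(): the state, without advancing time (a new reading comes with each control period).
- eyes.camera(name): name is "side" or "top"; returns a dict with "pixels" (400x640x3 uint8, red, green, blue), "fx", "fy", "cx", "cy" (pixels), "cam_to_world" (4x4, takes a point from camera to world coordinates). Camera axes: x right, y up, looking along -z (the intrinsics and any distortion apply to the point x, -y, -z); pixel columns grow to the right and rows downward; lengths in mm; the calibration is good to about 2 mm. A picture is of the moment at which its call begins. There is no depth.
- manip.sign_off(): hands the job in; it is judged then, once.
The state is a dict: "clock": time; "joints": joint angles; "qd": joint speeds; "effort": joint torques, N m; "eef_pos": TCP position; "eef_rot": TCP orientation; "wrist_force": force on the tool from outside, world axes, zero at the start; "moment": the same for the moment, N m; "finger_gap": finger opening in mm; "finger_force": force on a finger pad.
Only numpy, scipy, OpenCV 4.12 (cv2) and the standard library are available. Lean on these libraries where they do the work, as an engineer would, in place of code of your own. Each camera call takes 0.05 s, during which the arm holds its last target. There are 200 camera calls.

## Working session

There is one attempt and no reset: what is moved stays moved. The work goes in short steps, Python scripts to look and compute and a tool call to move; the robot and the scene stay as the last step left them, time stands still between calls to the robot, and variables do not carry over. Pictures are saved under pics/ and viewed, at most 10 in all, crops included, and the job is handed in when it is done.

Besides the shell and the picture viewer there is one more tool, called after "Request:" as name([rows], argument=value, ...), one row to a line, values as JSON. play_rows: Moves the arm, as the interface text tells. Its arguments: {"type":"object","properties":{"translation":{"type":"array","items":{"type":"array","items":{"type":"number"}}},"yaw":{"type":"array","items":{"type":"number"}},"hand":{"type":"number"},"force":{"type":"number"}},"required":["translation","yaw"]}

```bash
mkdir -p pics; cat > h.py <<'E'
import numpy as np, cv2
from cell import telemetry, eyes, manip
def grab(n,f=None):
    c=eyes.camera(n)
    if f: cv2.imwrite('pics/'+f,cv2.cvtColor(c['pixels'],cv2.COLOR_RGB2BGR))
    return c
def toplane(c,uv,z):
    uv=np.atleast_2d(np.array(uv,float)); M=np.array(c['cam_to_world'])
    d=np.c_[(uv[:,0]-c['cx'])/c['fx'],-(uv[:,1]-c['cy'])/c['fy'],-np.ones(len(uv))]@M[:3,:3].T
    o=M[:3,3]; return o+d*((z-o[2])/d[:,2])[:,None]
E
python3 - <<'E'
from h import *
for n in('top','side'):
    c=grab(n,n+'0.png'); print({k:v for k,v in c.items() if k!='pixels'})
s=telemetry.read_state();print(s)
E
```

```text
{'fx': 434.59059330353114, 'fy': 434.59059330353114, 'cx': 324.65479239515844, 'cy': 198.27431634120194, 'cam_to_world': array([[-4.89385473e-02,  9.73564905e-01, -2.23106239e-01,
         2.39749617e+02],
       [-9.98793940e-01, -4.85873073e-02,  7.06671059e-03,
        -4.42195586e-01],
       [-3.96022997e-03,  2.23182994e-01,  9.74768520e-01,
         1.23763947e+03],
       [ 0.00000000e+00,  0.00000000e+00,  0.00000000e+00,
         1.00000000e+00]])}
{'fx': 364.14880030597055, 'fy': 364.14880030597055, 'cx': 312.35569736681265, 'cy': 202.27564392914, 'cam_to_world': array([[ 8.11838859e-01,  4.47029851e-01, -3.75608812e-01,
         1.21448335e+02],
       [-5.83814332e-01,  6.11725169e-01, -5.33810026e-01,
        -5.18056494e+02],
       [-8.85965313e-03,  6.52653530e-01,  7.57604697e-01,
         8.08894078e+02],
       [ 0.00000000e+00,  0.00000000e+00,  0.00000000e+00,
         1.00000000e+00]])}
{'clock': 0.1, 'joints': array([ 1.12839604e+00,  3.00393459e-01,  1.52150766e+00,  7.13145410e-06,
        1.32071292e+00, -6.65982919e-02]), 'qd': array([ 0.00061269,  0.00017704, -0.00038638,  0.00078128,  0.00185624,
        0.00071432]), 'effort': array([ 2.60922556e-03, -5.32640433e+01, -3.53287733e+01,  7.10062799e-02,
        2.35447695e-02, -5.40810038e-05]), 'eef_pos': array([201.75980959, 511.40511776, 204.95997954]), 'eef_rot': array([-3.14057399e+00, -7.48647499e-05,  2.76578885e+00]), 'wrist_force': array([-0.04266187,  0.84354916, -0.43153917]), 'moment': array([0.02277157, 0.00930479, 0.04595068]), 'finger_force': 0.0, 'finger_gap': 93.97872531194965}
```

View pics/top0.png

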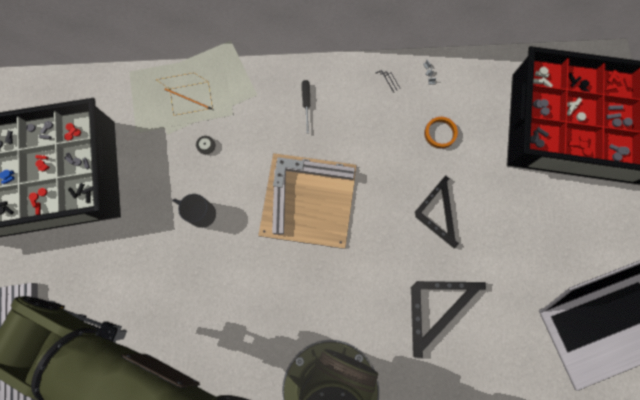

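View pics/side0.png

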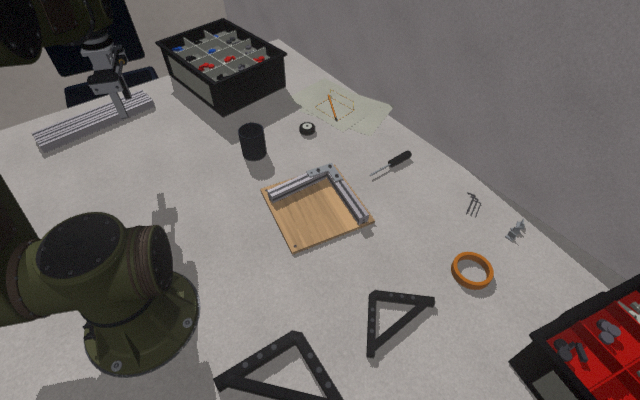

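```bash
python3 - <<'E'
from h import *
a=cv2.imread('pics/top0.png')
A=cv2.resize(a[165:255,395:485],None,fx=6,fy=6,interpolation=cv2.INTER_CUBIC)
cv2.imwrite('pics/crop1.png',A)
B=cv2.resize(a[145:255,250:375],None,fx=6,fy=5,interpolation=cv2.INTER_CUBIC)
B=cv2.resize(a[145:255,250:375],None,fx=5.4,fy=5.4,interpolation=cv2.INTER_CUBIC)
cv2.imwrite('pics/crop2.png',B)
E
```

```text
(no output)
```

View pics/crop1.png

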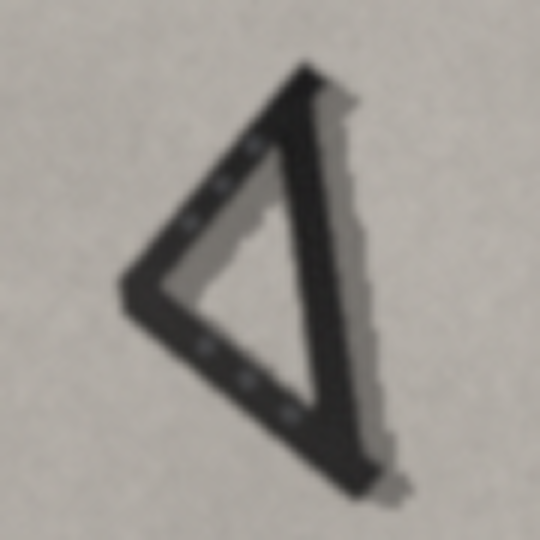

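View pics/crop2.png

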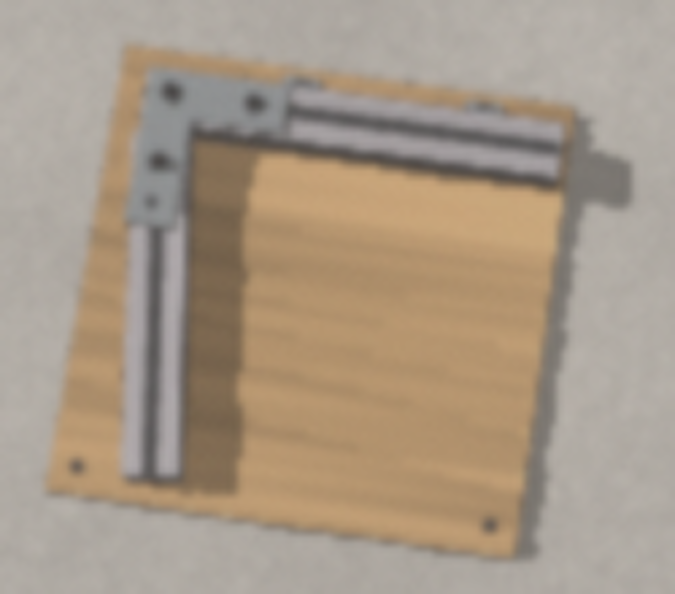

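The top view shows two look-alike squares: a small one around px (440,212) and a large one around px (440,315). The small one is the one meant. The crop confirms it: right angle at px (416,213), holes in both legs, brace on the right. The loose rail is the left one (x≈278) and the fixed rail is the top one.

```bash
cat > meas.py <<'E'
from h import *
def line(p):
    vx,vy,x,y=cv2.fitLine(p.astype(np.float32),cv2.DIST_HUBER,0,.01,.01).ravel(); return np.array([x,y]),np.array([vx,vy])
def square(c,z=0,roi=(160,260,400,500),cen=None):
    """outer face edges and brace outer edge from dark silhouette; z = underside height"""
    g=c['pixels'].max(2); m=np.zeros(g.shape,np.uint8); r=roi
    m[r[0]:r[1],r[2]:r[3]]=(g[r[0]:r[1],r[2]:r[3]]<75)*255
    ct=max(cv2.findContours(m,cv2.RETR_EXTERNAL,cv2.CHAIN_APPROX_NONE)[0],key=cv2.contourArea)
    P=ct[:,0].astype(float)
    _,tri=cv2.minEnclosingTriangle(ct.astype(np.float32)); tri=tri[:,0]
    L=[np.linalg.norm(tri[i]-tri[(i+1)%3]) for i in range(3)]
    i=int(np.argmax(L)); V=[tri[(i+2)%3],tri[i],tri[(i+1)%3]]
    cam=np.array(c['cam_to_world'])[:2,3]; out=[]
    for a,b,o in((0,1,2),(0,2,1),(1,2,0)):
        A,B,O=V[a],V[b],V[o]; d=(B-A)/np.linalg.norm(B-A); n=np.array([-d[1],d[0]]); t=(P-A)@d
        l=np.linalg.norm(B-A); s=P[(abs((P-A)@n)<3)&(t>.2*l)&(t<.8*l)]
        W=toplane(c,s,z)[:,:2]; q,dw=line(W); nw=np.array([-dw[1],dw[0]])
        if nw@(toplane(c,O,z)[0,:2]-q)>0: nw=-nw      # outward
        if nw@(cam-q)<0: q,dw=line(toplane(c,s,z+22)[:,:2]); nw=np.array([-dw[1],dw[0]])*np.sign(np.array([-dw[1],dw[0]])@nw)
        out.append((q,nw))
    return V,out
E
python3 - <<'E'
from meas import *
from scipy.spatial import ConvexHull
c=grab('top')
V,o=square(c); print(V)
for q,n in o: print(q,np.degrees(np.arctan2(n[1],n[0])))
def inter(a,b): return np.linalg.solve(np.array([a[1],b[1]]),[a[1]@a[0],b[1]@b[0]])
C=inter(o[0],o[1]);print('corner',C, 'ends',inter(o[0],o[2]),inter(o[1],o[2]))
bis=o[0][1]+o[1][1];bis/=np.linalg.norm(bis);print('center',C-bis*71.5*2**.5,'bis',np.degrees(np.arctan2(bis[1],bis[0])))
print('brace outer dist from corner',abs((o[2][0]-C)@o[2][1]),'exp',101.1+7)
# board
h=cv2.cvtColor(c['pixels'],cv2.COLOR_RGB2HSV); m=((h[...,1]>70)&(h[...,0]<30)&(h[...,0]>8)).astype(np.uint8)*255
m[:140]=0;m[260:]=0;m[:,:250]=0;m[:,375:]=0
ct=np.vstack([k for k in cv2.findContours(m,0,1)[0] if len(k)>8])[:,0]
W=toplane(c,ct,12)[:,:2].astype(np.float32);r=cv2.minAreaRect(W);B=cv2.boxPoints(r);print('board',r,B)
# rails: bright low-sat edges at z=42
for nm,px in (('fix inner',[(291,171),(353.5,179.3)]),('loose inner',[(284.5,188),(284,233)])): 
    w=toplane(c,px,42)[:,:2];d=w[1]-w[0];print(nm,w,np.degrees(np.arctan2(d[1],d[0])))
for nm,px in (('mug',(199,222)),('tape',(441,133)),('wheel',(206,145)),('drv1',(306,82)),('drv2',(310,134))): print(nm,toplane(c,px,10)[0,:2])
E
```

```text
[array([413.10526, 214.1579 ], dtype=float32), array([458.306  , 251.28706], dtype=float32), array([447.25357, 172.6921 ], dtype=float32)]
[ 411.23227 -318.52347] 136.37267
[ 521.9447 -319.7344] 46.816
[ 459.895  -364.7743] -88.49071
corner [ 462.9     -264.31876] ends [ 364.75668 -367.281  ] [ 566.9293  -361.95413]
center [ 465.71335 -365.39587] bis 91.59434
brace outer dist from corner 100.34154 exp 108.1
board ((519.6387939453125, 39.04322814941406), (248.03872680664062, 248.15196228027344), 78.80208587646484) [[ 373.84055   -58.519695]
 [ 617.26825  -106.710464]
 [ 665.437     136.60616 ]
 [ 422.00934   184.79692 ]]
fix inner [[598.26606968  83.25129583]
 [564.72321681 -93.93603309]] -100.71965567205281
loose inner [[548.97697509 103.27744114]
 [420.36985739 108.30928608]] 177.7594047315002
mug [469.01928051 353.68856538]
tape [ 703.84871054 -367.51141928]
wheel [701.33273578 336.42469549]
drv1 [891.46353696  30.16137803]
drv2 [720.49575017  24.88646875]
```

Request:
play_rows([
  [0.03, -0.05, -0.01],
  [0.06, -0.1, -0.02],
  [0.1, -0.15, -0.03],
  [0.14, -0.2, -0.04],
  [0.18, -0.25, -0.05],
  [0.21, -0.3, -0.05],
  [0.23, -0.35, -0.05],
  [0.245, -0.4, -0.05],
  [0.25, -0.45, -0.05],
  [0.255, -0.5, -0.05],
  [0.26, -0.55, -0.05],
  [0.26, -0.6, -0.05],
], yaw=[0.02, 0.05, 0.08, 0.11, 0.14, 0.17, 0.2, 0.23, 0.26, 0.29, 0.32, 0.35], hand=1, force=30)

```text
clock: 1.65
eef_pos: [461.7, -90.1, 155.4]
eef_rot: [3.142, -0.0, 3.117]
wrist_force: [1.0, 0.8, 0.5]
finger_gap: 94.2
finger_force: 0.0
```

Request:
play_rows([
  [0, -0.05, -0.01],
  [0, -0.1, -0.02],
  [0, -0.15, -0.03],
  [0, -0.2, -0.04],
  [0, -0.25, -0.05],
  [0, -0.271, -0.06],
  [0, -0.271, -0.07],
  [0, -0.271, -0.07],
], yaw=[0.01, 0.02, 0.03, 0.04, 0.05, 0.053, 0.053, 0.053])

```text
clock: 2.65
eef_pos: [461.6, -358.2, 84.5]
eef_rot: [3.14, -0.001, -3.114]
wrist_force: [-0.2, -0.5, 1.1]
finger_gap: 93.9
finger_force: 0.0
```

```bash
python3 - <<'E'
from h import *
c=grab('top');s=telemetry.read_state();print(s['clock'],s['eef_pos'],np.degrees(s['eef_rot']),s['joints'])
d=grab('side')
P=c['pixels'][150:270,380:520];Q=d['pixels'][240:400,300:500]
P=cv2.resize(P,None,fx=3,fy=3,interpolation=2);Q=cv2.resize(Q,(450,360),interpolation=2)[:, :370]
cv2.imwrite('pics/t1.png',np.hstack([P,Q])[...,::-1])
E
```

```text
2.7 [ 461.93637845 -358.338179     85.32468405] [ 1.79968223e+02 -2.91442769e-02 -1.78393289e+02] [-7.22438315e-01  4.97684690e-01  1.54008925e+00  6.57311217e-05
  1.10456897e+00 -2.32130647e+00]
```

View pics/t1.png

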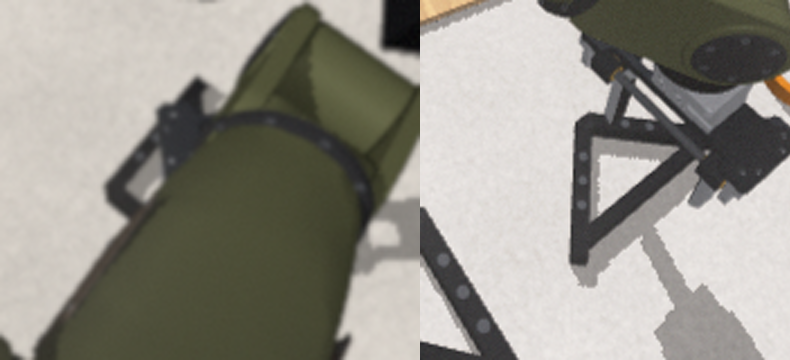

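The gripper hovers over the square with one finger inside the triangle and one outside the brace. The side-crop fingers sit at about (620,95) and (715,185). I'll descend and grip.

Request:
play_rows([
  [0, 0, -0.03],
  [0, 0, -0.055],
  [0, 0, -0.07],
  [0, 0, -0.08],
  [0, 0, -0.08],
  [0, 0, -0.08],
], yaw=[0, 0, 0, 0, 0, 0])

```text
clock: 3.5
eef_pos: [462.2, -359.7, 6.3]
eef_rot: [-3.141, 0.001, -3.114]
wrist_force: [-0.9, 0.4, 0.4]
finger_gap: 93.9
finger_force: 0.0
```

Request:
play_rows([
  [0, 0, 0],
  [0, 0, 0],
  [0, 0, 0],
  [0, 0, 0],
  [0, 0, 0],
  [0, 0, 0],
  [0, 0, 0],
  [0, 0, 0],
], yaw=[0, 0, 0, 0, 0, 0, 0, 0], hand=0, force=40)

```text
clock: 4.5
eef_pos: [461.9, -359.4, 5.4]
eef_rot: [-3.142, 0.0, -3.114]
wrist_force: [-0.7, -3.9, -0.5]
finger_gap: 17.4
finger_force: 1.4
```

Request:
play_rows([
  [0, 0, 0],
  [0, 0, 0],
  [0, 0, 0],
  [0, 0, 0],
], yaw=[0, 0, 0, 0])

```text
clock: 5.0
eef_pos: [461.9, -359.4, 5.5]
eef_rot: [-3.142, 0.0, -3.114]
wrist_force: [-0.4, -0.5, 0.0]
finger_gap: 13.8
finger_force: 40.0
```

Request:
play_rows([
  [0, 0, 0.02],
  [0, 0, 0.05],
  [0, 0, 0.09],
  [0, 0, 0.115],
  [0, 0, 0.115],
  [0, 0, 0.115],
], yaw=[0, 0, 0, 0, 0, 0])

```text
clock: 5.75
eef_pos: [461.5, -359.0, 119.7]
eef_rot: [3.141, -0.001, -3.114]
wrist_force: [-0.2, 1.1, -1.7]
finger_gap: 13.6
finger_force: 40.0
```

```bash
python3 - <<'E'
from meas import *
for nm in('top','side'):
    c=grab(nm); a=cv2.imread(f'pics/{nm}0.png')[...,::-1]
    h=cv2.cvtColor(np.ascontiguousarray(a),cv2.COLOR_RGB2HSV); m=((h[...,1]>70)&(h[...,0]<30)&(h[...,0]>8)).astype(np.uint8)*255
    z=np.zeros_like(m); 
    if nm=='top': z[145:255,252:370]=m[145:255,252:370]
    else: z[160:258,255:382]=m[160:258,255:382]
    ct=np.vstack([k for k in cv2.findContours(z,0,cv2.CHAIN_APPROX_NONE)[0] if len(k)>8])[:,0]
    W=toplane(c,ct,12)[:,:2].astype(np.float32); B=cv2.boxPoints(cv2.minAreaRect(W)); print(nm,cv2.minAreaRect(W)[1])
    for i in range(4):
        A,D=B[i],B[(i+1)%4]; d=(D-A)/np.linalg.norm(D-A);n=np.array([-d[1],d[0]]);t=(W-A)@d
        s=W[(abs((W-A)@n)<4)&(t>20)&(t<230)]; q,dw=line(s); print(A.round(1),D.round(1),len(s),np.degrees(np.arctan2(dw[1],dw[0]))%90)
E
```

```text
top (247.89080810546875, 248.30764770507812)
[373.8 -58.5] [ 617.4 -106.5] 62 79.003006
[ 617.4 -106.5] [665.3 136.7] 59 78.90888
[665.3 136.7] [421.7 184.7] 70 78.82396
[421.7 184.7] [373.8 -58.5] 73 79.00145
side (253.7297821044922, 249.62103271484375)
[371.2 -68.9] [ 616.2 -116.9] 69 78.984276
[ 616.2 -116.9] [664.9 132.2] 77 78.935234
[664.9 132.2] [419.9 180.1] 25 77.799576
[419.9 180.1] [371.2 -68.9] 54 78.71123
```

Request:
play_rows([
  [0.005, 0.05, 0],
  [0.01, 0.1, 0],
  [0.015, 0.15, 0],
  [0.02, 0.2, 0],
  [0.025, 0.25, 0],
  [0.03, 0.3, 0],
  [0.04, 0.34, 0],
  [0.04, 0.369, 0],
  [0.04, 0.369, 0],
  [0.04, 0.369, -0.04],
  [0.04, 0.369, -0.06],
  [0.04, 0.369, -0.06],
], yaw=[-0.12, -0.24, -0.36, -0.48, -0.6, -0.72, -0.84, -0.96, -1.006, -1.006, -1.006, -1.006])

```text
clock: 7.35
eef_pos: [500.7, 9.7, 58.7]
eef_rot: [-3.138, -0.002, 2.163]
wrist_force: [0.1, -0.8, -1.0]
finger_gap: 13.4
finger_force: 40.0
```

```bash
python3 - <<'E'
from h import *
c=grab('top');s=telemetry.read_state();print(s['clock'],s['eef_pos'],np.degrees(s['eef_rot']),s['wrist_force'],s['moment'])
d=grab('side')
P=c['pixels'][140:270,240:380];Q=d['pixels'][130:270,240:400]
P=cv2.resize(P,None,fx=2.8,fy=2.8,interpolation=2);Q=cv2.resize(Q,(400,364),interpolation=2)
cv2.imwrite('pics/t2.png',np.hstack([P,Q])[...,::-1])
E
```

```text
7.4 [501.46653556   9.61747699  59.9726491 ] [-1.79916870e+02 -6.38394650e-02  1.23916364e+02] [ 0.78454982 -2.15415154 -1.22993139] [-0.02422717  0.13941908  0.02678803]
```

View pics/t2.png

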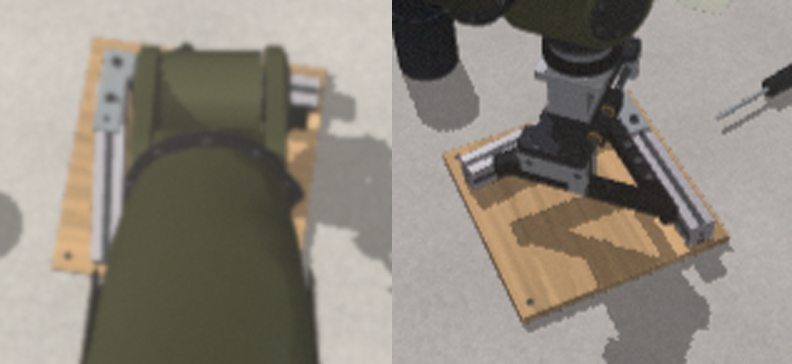

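Hand with square is above the open corner, square parallel to the fixed rail (left rail end at about (465,165), fixed rail on the right to (700,230)); loose rail is untouched. Lowering.

Request:
play_rows([
  [-0.005, 0.001, -0.01],
  [-0.005, 0.001, -0.025],
  [-0.005, 0.001, -0.035],
  [-0.005, 0.001, -0.04],
  [-0.005, 0.001, -0.041],
  [-0.005, 0.001, -0.041],
], yaw=[0, 0, 0, 0, 0, 0])

```text
clock: 8.2
eef_pos: [497.0, 10.6, 19.6]
eef_rot: [3.141, 0.0, 2.163]
wrist_force: [0.1, -0.9, -2.3]
finger_gap: 13.5
finger_force: 40.0
```

Request:
play_rows([
  [0, 0, -0.001],
  [0, 0, -0.002],
  [0, 0, -0.002],
  [0, 0, -0.002],
], yaw=[0, 0, 0, 0])

```text
clock: 8.7
eef_pos: [496.9, 10.6, 17.5]
eef_rot: [3.142, 0.0, 2.163]
wrist_force: [0.9, 0.7, -2.2]
finger_gap: 13.4
finger_force: 40.0
```

```bash
python3 - <<'E'
from h import *
c=grab('top');s=telemetry.read_state();print(s['clock'],s['eef_pos'],np.degrees(s['eef_rot']),s['wrist_force'],s['moment'])
d=grab('side')
Q=cv2.resize(d['pixels'][140:270,240:400],(800,600),interpolation=2)
cv2.imwrite('pics/t3.png',Q[...,::-1])
E
```

```text
8.75 [496.88349252  10.63150289  17.49645038] [1.79996423e+02 2.31505858e-03 1.23920420e+02] [ 0.28407498 -0.98618293 -2.10883533] [-0.09398287  0.04502889 -0.00030486]
```

View pics/t3.png

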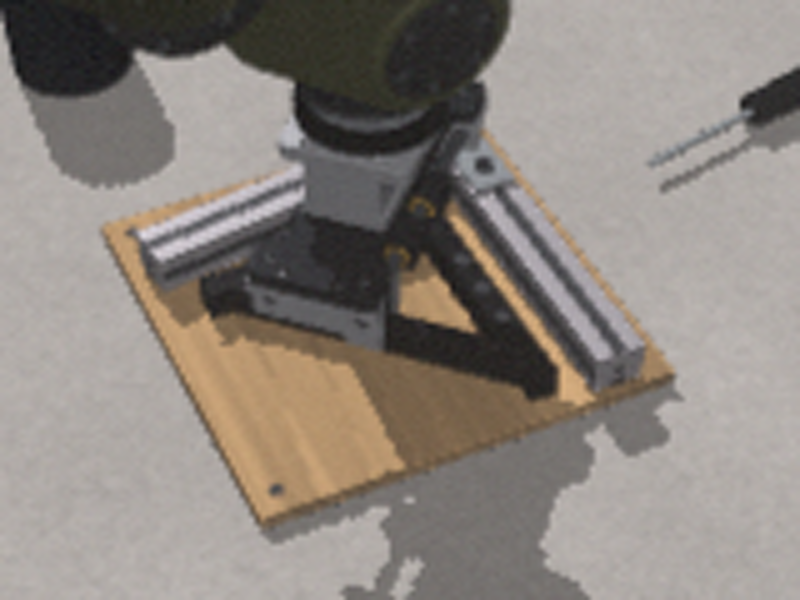

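The square lies in the open corner, with a gap to the fixed rail (leg end at px (550,380), rail at (600,375)) and a gap to the loose rail end at (180,270). Next I'll approach the fixed rail until contact.

Request:
play_rows([
  [0.005, -0.001, 0],
  [0.01, -0.002, 0],
  [0.0128, -0.0025, 0],
  [0.0128, -0.0025, 0],
], yaw=[0, 0, 0, 0])

```text
clock: 9.3
eef_pos: [509.9, 8.0, 17.4]
eef_rot: [3.141, 0.0, 2.163]
wrist_force: [-0.3, 0.1, -0.8]
finger_gap: 13.7
finger_force: 40.0
```

Request:
play_rows([
  [0.001, -0.0002, 0],
  [0.002, -0.0004, 0],
  [0.003, -0.0006, 0],
  [0.003, -0.0006, 0],
], yaw=[0, 0, 0, 0])

```text
clock: 9.8
eef_pos: [512.7, 7.5, 17.4]
eef_rot: [3.142, 0.0, 2.163]
wrist_force: [1.5, -0.0, -1.7]
finger_gap: 13.3
finger_force: 40.0
```

Request:
play_rows([
  [0.001, -0.0002, 0],
  [0.002, -0.0004, 0],
  [0.002, -0.0004, 0],
], yaw=[0, 0, 0])

```text
clock: 10.18
eef_pos: [514.7, 7.1, 17.4]
eef_rot: [-3.142, -0.0, 2.163]
wrist_force: [0.5, -1.1, -1.1]
finger_gap: 14.1
finger_force: 40.0
```

Request:
play_rows([
  [0.001, -0.0002, 0],
  [0.002, -0.0004, 0],
  [0.002, -0.0004, 0],
], yaw=[0, 0, 0])

```text
clock: 10.55
eef_pos: [515.1, 7.0, 17.4]
eef_rot: [-3.139, -0.003, 2.163]
wrist_force: [-12.7, 1.8, 9.8]
finger_gap: 13.7
finger_force: 40.0
```

Request:
play_rows([
  [0.001, -0.0002, 0],
  [0.002, -0.0004, 0],
  [0.002, -0.0004, 0],
], yaw=[0, 0, 0])

```text
clock: 10.92
eef_pos: [515.3, 6.9, 17.3]
eef_rot: [-3.135, -0.006, 2.163]
wrist_force: [-27.1, 3.9, 22.0]
finger_gap: 13.5
finger_force: 40.0
```

Request:
play_rows([
  [-0.002, 0.0004, 0],
  [-0.0045, 0.0009, 0],
  [-0.0045, 0.0009, 0],
  [-0.0035, 0.0058, 0],
  [-0.0026, 0.0107, 0],
  [-0.0016, 0.0156, 0],
  [-0.0006, 0.0205, 0],
  [0.0003, 0.0254, 0],
  [0.0003, 0.0254, 0],
], yaw=[0, 0, 0, 0, 0, 0, 0, 0, 0])

```text
clock: 12.05
eef_pos: [519.0, 32.1, 17.4]
eef_rot: [3.142, -0.0, 2.163]
wrist_force: [0.2, -0.8, -1.7]
finger_gap: 13.6
finger_force: 40.0
```

Request:
play_rows([
  [0.0002, 0.001, 0],
  [0.0004, 0.002, 0],
  [0.0006, 0.003, 0],
  [0.0006, 0.003, 0],
], yaw=[0, 0, 0, 0])

```text
clock: 12.55
eef_pos: [519.5, 34.7, 17.4]
eef_rot: [-3.141, -0.0, 2.163]
wrist_force: [-0.3, -0.8, -1.2]
finger_gap: 13.4
finger_force: 40.0
```

Request:
play_rows([
  [0.0002, 0.001, 0],
  [0.0004, 0.002, 0],
  [0.0006, 0.003, 0],
  [0.0006, 0.003, 0],
], yaw=[0, 0, 0, 0])

```text
clock: 13.05
eef_pos: [520.2, 37.8, 17.4]
eef_rot: [3.142, -0.0, 2.163]
wrist_force: [-0.2, -0.7, -2.0]
finger_gap: 13.3
finger_force: 40.0
```

Request:
play_rows([
  [0.0002, 0.001, 0],
  [0.0004, 0.002, 0],
  [0.0004, 0.002, 0],
], yaw=[0, 0, 0])

```text
clock: 13.42
eef_pos: [520.6, 39.8, 17.4]
eef_rot: [3.142, -0.0, 2.163]
wrist_force: [-0.7, -0.2, -1.5]
finger_gap: 13.7
finger_force: 40.0
```

Request:
play_rows([
  [0.0002, 0.001, 0],
  [0.0003, 0.0015, 0],
  [0.0003, 0.0015, 0],
], yaw=[0, 0, 0])

```text
clock: 13.8
eef_pos: [520.9, 41.3, 17.5]
eef_rot: [3.142, 0.0, 2.163]
wrist_force: [0.0, -1.2, -1.8]
finger_gap: 13.4
finger_force: 40.0
```

```bash
python3 - <<'E'
from h import *
s=telemetry.read_state();print(s['clock'],s['eef_pos'],np.degrees(s['eef_rot']),s['wrist_force'],s['moment'])
d=grab('side')
Q=cv2.resize(d['pixels'][140:270,240:400],(800,600),interpolation=2)
cv2.imwrite('pics/t4.png',Q[...,::-1])
E
```

```text
13.8 [520.87231967  41.25578858  17.46324881] [1.79997122e+02 1.08677561e-03 1.23922586e+02] [ 0.00235042 -1.17291233 -1.77732391] [-0.1854132   0.1837866   0.08250053]
```

View pics/t4.png

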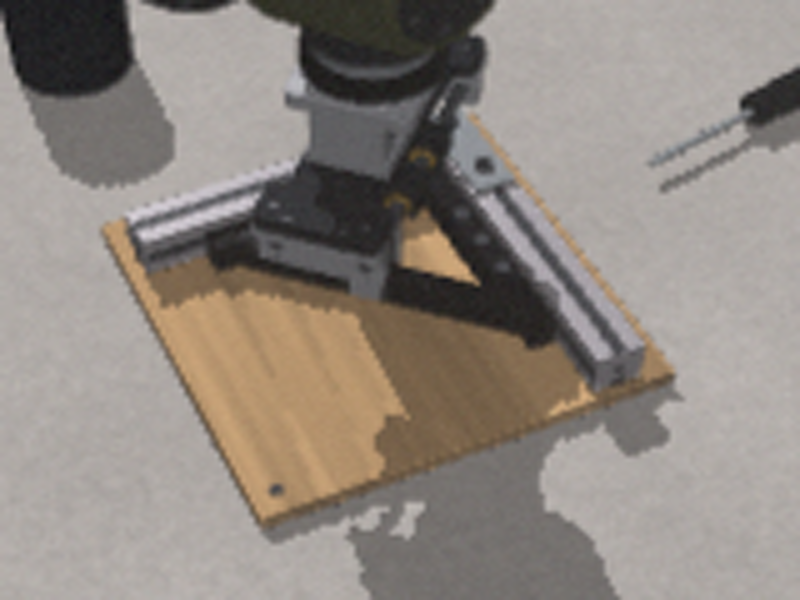

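The loose rail is being turned out by the leg tip at px (215,250), and the fixed-rail gap is small. I'll keep going in 1 mm steps until the firm contact.

Request:
play_rows([
  [0.0002, 0.001, 0],
  [0.0003, 0.0015, 0],
  [0.0003, 0.0015, 0],
], yaw=[0, 0, 0])

```text
clock: 14.22
eef_pos: [521.0, 42.6, 17.4]
eef_rot: [-3.141, -0.0, 2.163]
wrist_force: [-2.0, -2.9, -1.2]
finger_gap: 13.5
finger_force: 40.0
```

Request:
play_rows([
  [0.0002, 0.001, 0],
  [0.0003, 0.0015, 0],
  [0.0003, 0.0015, 0],
], yaw=[0, 0, 0])

```text
clock: 14.6
eef_pos: [520.9, 43.3, 17.4]
eef_rot: [-3.14, 0.0, 2.163]
wrist_force: [-5.9, -10.1, 1.4]
finger_gap: 14.0
finger_force: 40.0
```

Request:
play_rows([
  [0.0002, 0.001, 0],
  [0.0003, 0.0015, 0],
  [0.0003, 0.0015, 0],
], yaw=[0, 0, 0])

```text
clock: 14.98
eef_pos: [520.8, 44.0, 17.4]
eef_rot: [-3.138, 0.0, 2.162]
wrist_force: [-9.9, -17.0, 4.7]
finger_gap: 13.9
finger_force: 40.0
```

Request:
play_rows([
  [0.0005, -0.0001, 0],
  [0.001, -0.0002, 0],
  [0.001, -0.0002, 0],
  [0.001, -0.0002, 0],
], yaw=[0, 0, 0, 0])

```text
clock: 15.48
eef_pos: [521.3, 43.9, 17.3]
eef_rot: [-3.137, -0.0, 2.162]
wrist_force: [-12.4, -16.6, 8.0]
finger_gap: 13.7
finger_force: 40.0
```

```bash
cat > st.py <<'E'
from h import *
s=telemetry.read_state();a=np.radians(-11.05);R=np.array([[np.cos(a),np.sin(a)],[-np.sin(a),np.cos(a)]])
print(s['clock'],s['eef_pos'].round(2),np.degrees(s['eef_rot']).round(3),'Ff',R@s['wrist_force'][:2],'Mf',R@s['moment'][:2],s['moment'][2],s['wrist_force'][2])
E
python3 st.py; python3 - <<'E'
from h import *
d=grab('side');t=grab('top')
Q=cv2.resize(d['pixels'][150:250,250:390],(560,400),interpolation=2)
cv2.imwrite('pics/t5.png',Q[...,::-1])
E
python3 st.py
```

```text
15.475 [521.34  43.92  17.34] [-1.79749e+02 -1.40000e-02  1.23891e+02] Ff [ -8.96575683 -18.63942483] Mf [-3.51894165  1.74207114] -0.21657777153597949 7.963286105626696
15.575 [521.37  43.91  17.37] [-1.79754e+02 -1.10000e-02  1.23890e+02] Ff [ -8.33305947 -18.79732869] Mf [-3.54573654  1.72714368] -0.23830161460006194 7.845659859496014
```

View pics/t5.png

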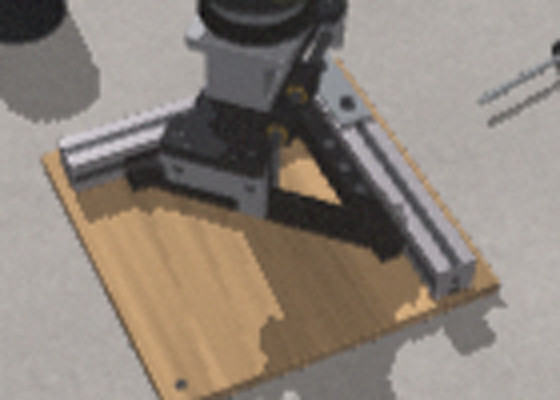

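Request:
play_rows([
  [-0.0003, -0.0018, 0],
  [-0.0003, -0.0018, 0],
  [0.0007, -0.002, 0],
  [0.0017, -0.0022, 0],
  [0.0022, -0.0023, 0],
  [0.0022, -0.0023, 0],
], yaw=[0, 0, 0, 0, 0, 0])

```text
clock: 16.32
eef_pos: [522.3, 42.8, 17.3]
eef_rot: [-3.136, -0.003, 2.163]
wrist_force: [-22.8, -5.9, 15.5]
finger_gap: 13.9
finger_force: 40.0
```

```bash
python3 st.py
```

```text
16.325 [522.26  42.85  17.33] [-179.652   -0.186  123.923] Ff [-21.21131718 -10.18410686] Mf [-1.95439965  3.90445571] 0.021142266557689894 15.514588782468312
```

Request:
play_rows([
  [0.0, 0.0005, 0],
  [0.0, 0.001, 0],
  [0.0, 0.0013, 0],
  [0.0, 0.0013, 0],
  [0.0, 0.0013, 0],
  [0.0, 0.0013, 0],
], yaw=[0, 0, 0, 0, 0, 0])

```text
clock: 17.08
eef_pos: [522.3, 43.0, 17.3]
eef_rot: [-3.135, -0.002, 2.163]
wrist_force: [-23.4, -16.1, 17.2]
finger_gap: 13.8
finger_force: 40.0
```

```bash
python3 st.py;  python3 - <<'E'
from h import *
t=grab('top');d=grab('side')
P=cv2.resize(t['pixels'][145:255,255:365],(400,400),interpolation=2)
Q=cv2.resize(d['pixels'][155:255,255:355],(400,400),interpolation=2)
cv2.imwrite('pics/t6.png',np.hstack([P,Q])[...,::-1])
# loose rail in side view: left end top edges / fixed rail compare by lines of bright pixels
E
python3 st.py
```

```text
17.075 [522.26  42.97  17.31] [-1.79594e+02 -1.10000e-01  1.23918e+02] Ff [-19.85171682 -20.26450632] Mf [-3.80079971  3.51925602] 0.051912165847796385 17.172435785626895
17.175 [522.27  43.    17.34] [-1.79596e+02 -1.11000e-01  1.23918e+02] Ff [-19.80920752 -20.19971287] Mf [-3.8408237   3.51891686] -0.01354420059016721 16.434585610693272
```

View pics/t6.png

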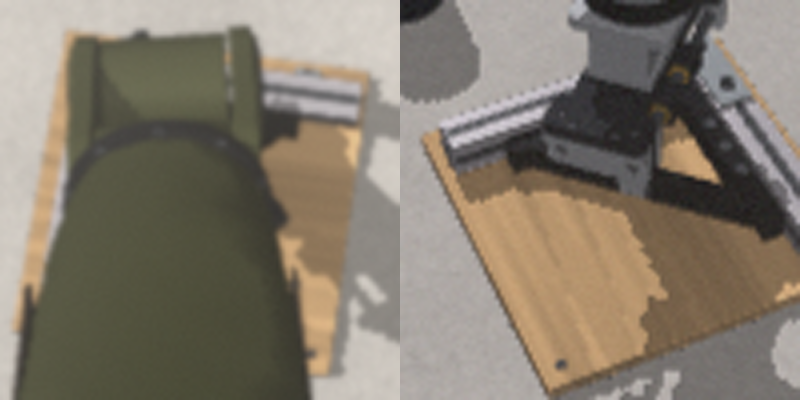

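Both contacts are firm: about 20 N on each axis, next to no yaw moment, 40 N grip, 0.4° tilt. The side view at (510,155) and (770,235) shows both legs against the rails. I'll hand it in.

```bash
python3 -c "
from cell import manip
print(manip.sign_off())"
```

```text
the job is handed in; nothing more can be done
None
```

I handed the job in at about 17 s with the small square flat on the board, still gripped at 40 N and pushed against both rails with about 20 N each way; the sign-off returned no verdict, so I don't know how it was judged.

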